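# Unstack the espresso kit and set it out for a shot

### The arm

A 6-joint arm with a two-finger parallel gripper is mounted at the origin on a cart in front of the work surface, level with it; the furniture and walls round the work are solid. World frame = base frame: x ahead of the robot, y to its left, z up, the work surface at z = 0. Lengths are in mm, angles in rad, forces in N, time in s.
With the tool pointing down it reaches from about 275 to 825 mm from the base axis. Payload 5.2 kg.
Tool frame: the origin (TCP) lies at the very end of the fingers, on their centre line; the grasp point (between the pads) lies 19 mm behind it; z points along the fingers, y is the line along which they close (so a half turn about z gives the same grasp; the last joint's range is limited). The gripper opens to 93 mm and grips with 3 to 60 N. Pads are 15 mm wide; open, the fingers measure 128 mm over their backs; the gripper's body (75 mm by 188 mm) begins 65 mm behind the grasp point.
Start: joints at [-1.322, 0.259, 1.535, -0, 1.348, -0.203], TCP at [240.143, -494.81, 218.653] pointing down, gripper open.
Joint ranges: [-3.14, 3.14], [-0.91, 2.08], [0.19, 2.58], [-1.22, 4.36], [0.22, 2.71], [-3.12, 3.12]. Speed limits (rad/s): [2.57, 2.57, 3.14, 3.14, 3.14, 3.14].

### API

Orientations are given as [roll, pitch, yaw] about the fixed x, y, z axes, in that order (R = Rz(yaw) Ry(pitch) Rx(roll)).
In Python, from bench import robot gives the robot as it stands. The module is installed in compiled form; this text tells all that it offers. Calls block until the motion is done:
- robot.move_ptp(position, orientation): joint-space move of the TCP to a pose.
- robot.move_linear(position, ori=None, speed=150, f_stop=None): straight line of the TCP; ori=None keeps the orientation; speed is the mean speed in mm/s. With f_stop (N) it stops when the force on the tool has changed by that much, and returns True; else False.
- robot.move_j(angles): joint-space move.
- robot.move_gripper(opening): opening from 0.0 (shut) to 1.0 (fully open); the grip force is fixed at half the most; returns when the fingers have stopped.
- robot.sleep(seconds).
- robot.inverse_kinematics(position, orientation): joint angles nearest the present ones, or None.
- robot.get_image(name): name is "side" or "top" or "wrist"; returns a dict with "img" (420x560x3 uint8, blue, green, red), "fovy" (degrees; the focal length in pixels is half the picture's height over the tangent of half this angle, whatever the lens; pixels are square), "cx", "cy" (the principal point, pixels), "eye" and "orientation" of the camera in the world. Camera axes: x right, y down, z forward; pixel columns grow to the right and rows downward; lengths in mm; the calibration is good to about 2 mm. A picture is of the moment at which its call begins. There is no depth.
A pose or a line that the arm cannot do raises robot.MotionError and nothing moves.
- robot.hand_in(): hands the job in; it is judged then, once.
Readings, each from a call of its own:
- robot.current_t(): time.
- robot.current_qpos(): joint angles.
- robot.current_joint_vel(): joint speeds.
- robot.current_joint_efforts(): joint torques, N m.
- robot.current_tcp_pos(): TCP position.
- robot.current_eef_rot(): TCP orientation.
- robot.current_contact_force(): force on the tool from outside, world axes, zero at the start.
- robot.current_ft_torque(): the same for the moment, N m.
- robot.current_gripper_width(): opening from 0.0 (shut) to 1.0 (fully open).
- robot.current_finger_force(): force on a finger pad.
Only numpy, scipy, OpenCV 4.12 (cv2) and the standard library are available. Lean on these libraries where they do the work, as an engineer would, in place of code of your own. Each camera call takes 0.05 s, during which the arm holds its last target. There are 200 camera calls.

### The job

The washed espresso kit is stacked as a tower: take it apart from the top down, one piece at a time, and set it out for a shot. Stand the tamper in the recess of the round tamper stand, drop the filter basket fully home into the portafilter's ring, fit the dosing ring over the basket's rim so that it sits level, and last put the pitcher upright in the middle of the scale's plate. Do not disturb the drinking glass or the price sign.

Things in the scene. Friction and masses are not known exactly. Their poses are not given: they have to be found in the camera images.
- tamper: Espresso tamper standing upright on top of the tower, its foot inside the filter basket: steel foot disc 43 mm across and 11 mm high, thin neck (17 mm) from 24 to 34 mm, dark wooden knob from 34 to 80 mm, 33 mm across at its thickest, 62 mm up (grasp it there). 0.22 kg. Origin: centre of its underside; z up along its axis.
- basket: Steel filter basket in the tower, hung by its rim on the dosing ring's top edge: open cup 27 mm high, 49 mm across at the foot, 52 mm below the rim; rim flange 64 mm across from 22 to 27 mm height, chamfered on top, standing out 2.8 mm past the tube below (grasp across the flange from above). Inner floor 2 mm up. 0.09 kg. Origin: centre of its underside; z up.
- dosing_ring: Aluminium dosing ring on the pitcher's lip, 24 mm high, open through: upper tube 58 mm outside, 54 inside, from 7 to 24 mm (grasp it there from above); brim 74 mm across from 4 to 7 mm; skirt below it 68 mm inside, 71 at its mouth, goes round a 64 mm rim, the brim's underside (4 mm up) resting on that rim. 0.08 kg. Origin: centre of underside; z up.
- pitcher: Small straight steel pitcher at the bottom of the tower, 62 mm across (lip 64), 60 mm high, open, with a wire ear standing out along its -x axis to 57 mm from the centre, 10 to 50 mm up; grasp it across its y axis. 0.16 kg. Origin: centre of its underside; z up. At the start the origins of dosing ring, basket and tamper lie 56, 58 and 60 mm above it.
- portafilter: Espresso portafilter fixed in a light wooden rest: upright steel ring 72 mm across, top 52 mm above the table, bore 55 mm right through (60 at the mouth), lugs at its sides; dark handle along its -x axis to 175 mm, 38 mm up. Seated, the basket's origin is 30 mm, and the dosing ring's on it 53 mm, above the table. Origin: on the table under the ring's axis; z up.
- tamper_stand: Round light wooden tamper stand, 82 mm across and 14 mm high, fixed, with a dark-padded round recess 56 mm across (64 mm at its mouth) whose floor is 6 mm above the table. Origin: on the table under its axis; z up.
- scale: Flat black coffee scale, 140 x 106 mm, fixed, with a square steel plate 96 x 96 mm whose top is 24 mm above the table; the display is on the strip beside the plate towards its -x axis. Origin: on the table under the plate's centre; z up.
- glass: Tall drinking glass, 69 mm across, 144 mm high, standing behind the kit; leave it alone. Origin: centre of its underside.
- price_sign: Small oak block 24 x 56 x 18 mm with an upright price card, 55 mm high in all, standing behind the kit; leave it alone. Origin: centre of its underside.
Mind the look-alikes: they are no part of the job. Leave any orange look-alike of the tamper alone.

How it is judged:
By the outcome, as a careful person would: the job done as asked, in the order asked, and still so for the second after the job is handed in, with the robot touching nothing.
It also fails if it takes over 115 s, if anything falls off the work surface, if the arm or the gripper's body presses on something with over 40 N, if the wrist force passes 120 N, or if a joint passes its speed limit or range.

## Working session

There is one attempt and no reset: what is moved stays moved. The work goes in short steps, each a Python script; the robot and the scene stay as the last script left them, time stands still between calls to the robot, and variables do not carry over. Pictures are saved under pics/ and viewed, at most 14 in all, crops included, and the job is handed in when it is done.

```bash
mkdir -p pics
python3 - <<'E'
from bench import robot
import cv2
for n in ("side","top","wrist"):
    d=robot.get_image(n); cv2.imwrite(f"pics/{n}0.png",d["img"])
    print(n,{k:v for k,v in d.items() if k!="img"})
print(robot.current_t(),robot.current_eef_rot())
E
```

```text
side {'fovy': 48.31066903363671, 'cx': 274.96497396112926, 'cy': 210.56255396181336, 'eye': array([417.91640181, 855.05020221, 740.43579615]), 'orientation': array([-2.25620968e+00, -2.26385539e-03, -2.94769209e+00])}
top {'fovy': 44.646834786438106, 'cx': 270.3178266949468, 'cy': 208.58471112053846, 'eye': array([ 383.95561817,   23.19978526, 1144.95568525]), 'orientation': array([-2.94607157,  0.0212855 , -1.57783882])}
wrist {'fovy': 67.83384571244761, 'cx': 283.67578334717774, 'cy': 207.88154633568328, 'eye': array([ 311.3606909 , -459.87454066,  383.55745359]), 'orientation': array([ 2.85379722e+00,  5.27958606e-04, -1.11970301e+00])}
0.15 [-3.14027092e+00 -2.64252847e-04  4.51769840e-01]
```

View pics/top0.png

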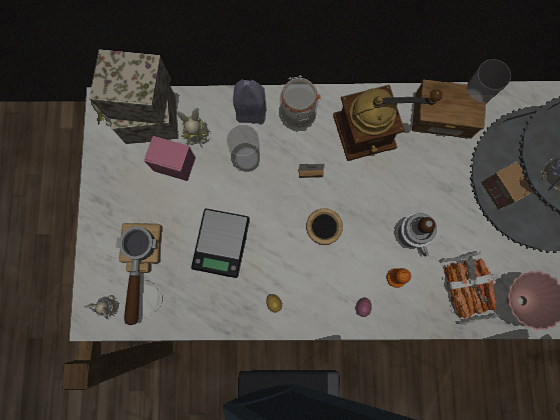

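View pics/side0.png

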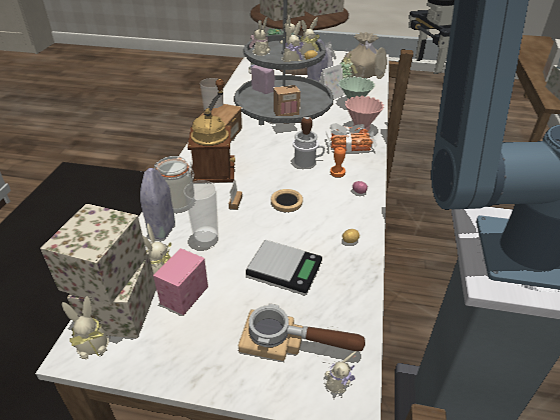

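The top view shows, left to right, the portafilter ring (137,243), scale (222,242), stand (324,226), tower (417,232, knob 427,225) and the orange look-alike (399,277). The glass is at (245,150) and the sign at (311,170). The side view agrees, with the tower at (305,140). Next I'll get rough positions from the top and then look closer with the wrist camera.

```bash
cat > h.py <<'E'
from bench import robot
import numpy as np, cv2
from scipy.spatial.transform import Rotation as Ro
def cam(n,save=None):
    d=robot.get_image(n)
    if save: cv2.imwrite(f"pics/{save}.png",d["img"]); np.save(f"pics/{save}.npy",{k:v for k,v in d.items()},allow_pickle=True)
    return d
def load(s): return np.load(f"pics/{s}.npy",allow_pickle=True).item()
def ray(d,p):
    f=210/np.tan(np.radians(d["fovy"]/2)); p=np.atleast_2d(p).astype(float)
    v=np.c_[(p[:,0]-d["cx"])/f,(p[:,1]-d["cy"])/f,np.ones(len(p))]
    return v@Ro.from_euler("xyz",d["orientation"]).as_matrix().T
def onz(d,p,z):
    v=ray(d,p); e=d["eye"]; return (e+v*((z-e[2])/v[:,2])[:,None])[:,:2]
def proj(d,P):
    f=210/np.tan(np.radians(d["fovy"]/2))
    c=(np.atleast_2d(P)-d["eye"])@Ro.from_euler("xyz",d["orientation"]).as_matrix()
    return np.c_[d["cx"]+f*c[:,0]/c[:,2],d["cy"]+f*c[:,1]/c[:,2]]
def circ(pts):  # least squares circle with outlier trimming
    for _ in range(4):
        A=np.c_[2*pts,np.ones(len(pts))]; s=np.linalg.lstsq(A,(pts**2).sum(1),rcond=None)[0]
        r=np.sqrt(s[2]+s[0]**2+s[1]**2); e=abs(np.hypot(*(pts-s[:2]).T)-r)
        pts=pts[e<=max(1.0,2*np.median(e))]
    return s[0],s[1],r,len(pts)
E
python3 - <<'E'
from h import *
d=cam("top","top1")
for n,p,z in (("pf",(137,243),52),("stand",(324,226),10),("scale",(222,235),24),("pitcher lip",(417,229),60),("knob",(427,225),140),("handle",(131,318),38),("glass base",(245,157),0),("sign",(311,172),18),("ear",(425,250),40)):
    print(n,onz(d,p,z).round(0))
s=cam("side","side1")
c=np.hstack([cv2.resize(d["img"][190:290,370:460],None,fx=4,fy=4,interpolation=2),cv2.resize(s["img"][110:185,270:350],None,fx=5,fy=400/75,interpolation=2)])
cv2.imwrite("pics/tower.png",c)
E
```

```text
pf [[528. 334.]]
stand [[568. -74.]]
scale [[548. 153.]]
pitcher lip [[ 551. -268.]]
knob [[ 547. -267.]]
handle [[369. 344.]]
glass base [[734. 104.]]
sign [[691. -48.]]
ear [[ 508. -287.]]
```

View pics/tower.png

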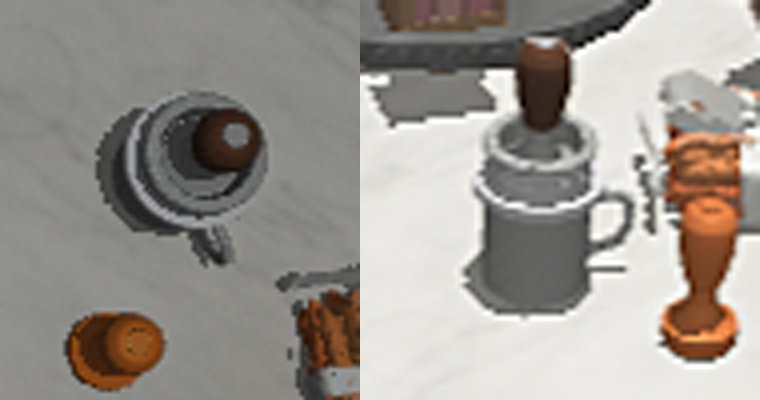

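The tower's pitcher is near (551,-268) and its ear points to about (-0.9,-0.4), so the pitcher yaw is about 0.4. Now wrist close-ups. I'll view the stand at two opposite yaws to cancel the hand-eye bias.

Run:
```python
from h import *
pi=np.pi
def go(x,y,z,yaw): robot.move_ptp([x,y,z],[pi,0,yaw])
go(550,-268,250,0); cam("wrist","w_tower"); print(robot.current_t(),robot.current_qpos().round(2))
go(568,-74,180,0); cam("wrist","w_st0")
go(568,-74,180,pi); cam("wrist","w_st1"); print(robot.current_t())
go(548,153,180,0); cam("wrist","w_sc"); 
go(528,334,180,0); cam("wrist","w_pf"); print(robot.current_t(),robot.current_tcp_pos())
I=[load(s)["img"] for s in ("w_tower","w_st0","w_sc","w_pf")]
cv2.imwrite("pics/m.png",cv2.resize(np.vstack([np.hstack(I[:2]),np.hstack(I[2:])]),(800,600),interpolation=cv2.INTER_AREA))
```

```text
1.7333 [-0.64  0.35  1.33 -0.    1.46  0.93]
5.325
9.15 [528.43031707 332.53983928 179.93035526]
```

View pics/m.png

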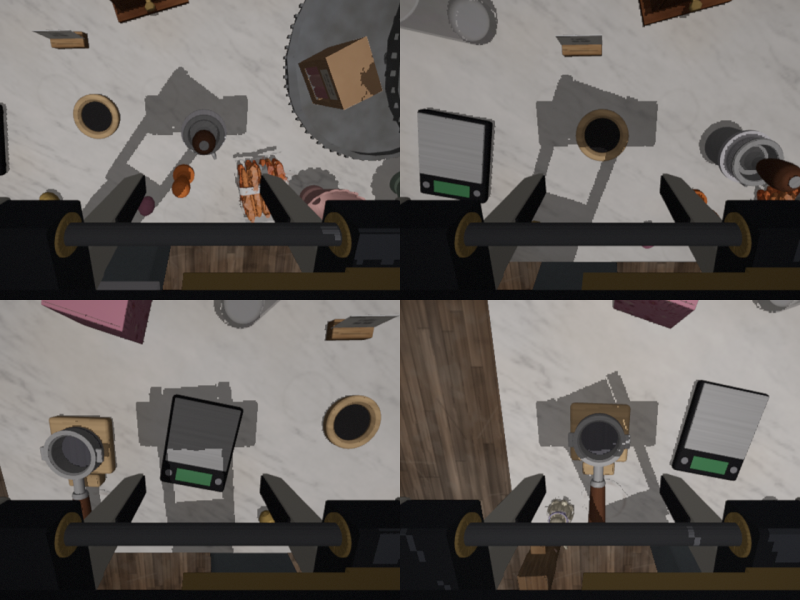

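The wrist views show the tower centred at (205,140), the stand at (602,135), the scale at (200,445) and the portafilter ring at (598,438), all in montage pixels. Next I'll segment each of them.

```bash
cat > seg.py <<'E'
from h import *
def comp(mask,seed):
    mask=mask.astype(np.uint8); n,l,st,c=cv2.connectedComponentsWithStats(mask,connectivity=4)
    ids=[i for i in range(1,n) if st[i,4]>150]
    if not ids: return None
    ys=[(np.min(np.hypot(*(np.argwhere(l==i)[:,::-1]-seed).T)),i) for i in ids]
    m=(l==min(ys)[1]).astype(np.uint8)
    return max(cv2.findContours(m,cv2.RETR_EXTERNAL,cv2.CHAIN_APPROX_NONE)[0],key=len)[:,0]
def hsv(d): return cv2.cvtColor(d["img"],cv2.COLOR_BGR2HSV).astype(int)
E
python3 - <<'E'
from seg import *
print(robot.current_tcp_pos())
for s in ("w_st0","w_st1"):
    d=load(s);H=hsv(d); sd=proj(d,[568,-74,10])[0]
    w=comp((H[...,1]>80)&(H[...,0]>8)&(H[...,0]<28),sd); k=comp(H[...,2]<45,sd)
    print(s,sd.round(),"wood",np.round(circ(onz(d,w,14)),1),"dark@14",np.round(circ(onz(d,k,14)),1),"dark@6",np.round(circ(onz(d,k,6)),1))
for s in ("w_pf","w_st0","top1"):
    d=load(s);H=hsv(d);sd=proj(d,[548,153,24])[0]
    c=comp((H[...,2]>90)&(H[...,1]<60),sd); q=onz(d,c,24).astype(np.float32); print(s,"plate",cv2.minAreaRect(q))
d=load("w_tower"); print(d["eye"],d["orientation"])
cr=lambda s,x,y,w=50: cv2.resize(load(s)["img"][y-w:y+w,x-w:x+w],(400,400),interpolation=2)
cv2.imwrite("pics/c.png",np.hstack([cr("w_tower",287,185),cr("w_pf",277,193)]))
E
```

```text
[528.43031707 332.53983928 179.93035526]
w_st0 [282. 191.] wood [570.1 -74.8  39.5 202. ] dark@14 [571.  -74.7  26.7 139. ] dark@6 [569.2 -74.7  27.4 139. ]
w_st1 [284. 190.] wood [567.9 -74.8  39.5 205. ] dark@14 [567.2 -74.9  26.7 130. ] dark@6 [569.1 -74.9  27.3 129. ]
w_pf plate ((545.3630981445312, 247.5399932861328), (322.5914306640625, 462.4715881347656), 0.03540755435824394)
w_st0 plate ((585.9524536132812, -65.44711303710938), (629.5807495117188, 323.4398193359375), 89.98040771484375)
top1 plate ((550.3841552734375, 153.8223876953125), (94.35169982910156, 94.13987731933594), 78.73681640625)
[ 628.74753958 -268.48807861  415.43203674] [ 2.85354074e+00 -1.64296335e-03 -1.57198020e+00]
```

View pics/c.png

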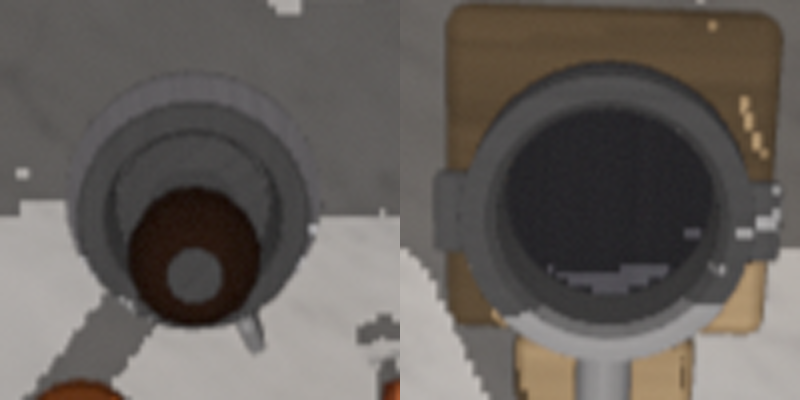

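Crop left shows the knob's grey top disc at about (193,276) inside the basket rim; crop right shows the portafilter ring centred near x=610. The stand fits agree at (569.1,-74.8) from both yaws, so the wrist bias is negligible. Next come the ring, plate, knob and the clearance to the tiered stand.

```bash
cat >> seg.py <<'E'
def rcirc(d,guess,z,rlo,rhi,win=12,n=3000,crop=45):
    """RANSAC circle among Canny edge rays cast on plane z"""
    g=cv2.GaussianBlur(cv2.resize(d["img"],None,fx=2,fy=2,interpolation=2),(0,0),1.2)
    e=cv2.Canny(g,20,50); p=(np.argwhere(e)[:,::-1]+.5)/2-.5
    w=onz(d,p,z); rr=np.hypot(*(w-guess).T); w=w[(rr>rlo-win)&(rr<rhi+win)]
    rng=np.random.default_rng(0); out=[]
    for _ in range(n):
        a=w[rng.choice(len(w),3,replace=False)]
        A=np.c_[2*a,np.ones(3)]
        if abs(np.linalg.det(A))<500: continue
        s=np.linalg.solve(A,(a**2).sum(1)); r=np.sqrt(max(0,s[2]+s[0]**2+s[1]**2))
        if rlo<r<rhi and np.hypot(*(s[:2]-guess))<win:
            k=abs(np.hypot(*(w-s[:2]).T)-r)<.5; out.append((k.sum(),s[0],s[1],r,k))
    out.sort(key=lambda t:-t[0]); res=[]
    for o in out:
        if all(abs(o[3]-q[2])>1.5 for q in res): res.append(circ(w[o[4]]))
        if len(res)==4: break
    return np.round(res,1)
E
python3 - <<'E'
from seg import *
for s in ("w_pf","w_sc","top1"): print(s,"pf\n",rcirc(load(s),np.array([528,334.]),52,26,38))
for s in ("w_pf","w_sc","top1"):
    d=load(s);H=hsv(d);sd=proj(d,[550,154,24])[0].astype(int)
    for th in (60,75,90,105):
        m=(H[...,2]>th)&(H[...,1]<60)&(np.hypot(*(np.indices(m.shape)[::-1]-sd[:,None,None]))<110) if 0 else (H[...,2]>th)&(H[...,1]<60)
        m=cv2.erode(m.astype(np.uint8),np.ones((3,3)))
        c=comp(m,sd); print(s,th,[np.round(v,2) for v in cv2.minAreaRect(onz(d,c,24).astype(np.float32))])
d=load("w_tower"); H=hsv(d); sub=(H[...,1]<60)&(H[...,2]>50); sub[:190]=0;sub[216:]=0;sub[:,:272]=0;sub[:,300:]=0
brown=((H[...,1]>110)&(H[...,0]<15)&(H[...,2]<90)).astype(np.uint8); 
c=comp(brown,(285,195)); hull=np.zeros(brown.shape,np.uint8); cv2.fillPoly(hull,[c],1)
disc=np.argwhere((hull==1)&(H[...,1]<90))[:,::-1]; print("disc",len(disc),disc.mean(0),onz(d,disc.mean(0),140)); 
print("knob sil",circ(onz(d,c,122)))
print("rim",rcirc(d,np.array([550,-268.]),85,23,34)); print("brim",rcirc(d,np.array([550,-268.]),63,34,39))
t=load("top1");s=load("side1")
for z in (50,100,150,200): print(z,onz(t,[(471,175),(552,178)],z).round().tolist(),onz(s,[(283,100),(234,98)],z).round().tolist())
E
```

```text
w_pf pf
 [[530.2 338.1  35.8 406. ]
 [535.2 338.   34.3 271. ]
 [536.9 337.4  32.6 262. ]
 [531.2 338.1  27.  247. ]]
w_sc pf
 [[530.4 337.4  35.8 440. ]
 [530.3 337.6  29.6 382. ]
 [531.6 335.1  27.  335. ]
 [534.5 330.2  37.8 213. ]]
top1 pf
 [[529.7 338.2  35.5 129. ]
 [529.9 338.1  29.5 110. ]
 [531.9 337.3  37.5  87. ]
 [533.  338.7  32.6  81. ]]
w_pf 60 [array([546.04, 272.07]), array([321.21, 512.16]), np.float64(0.04)]
w_pf 75 [array([546.05, 247.1 ]), array([321.21, 460.95]), np.float64(0.04)]
w_pf 90 [array([546.05, 247.06]), array([321.21, 460.87]), np.float64(0.04)]
w_pf 105 [array([546.23, 246.8 ]), array([320.85, 459.71]), np.float64(0.04)]
w_sc 60 [array([550.89, 154.46]), array([92.18, 92.91]), np.float64(78.71)]
w_sc 75 [array([514.74, 163.95]), array([82.75, 32.28]), np.float64(89.94)]
w_sc 90 [array([514.74, 164.12]), array([82.32, 32.28]), np.float64(89.94)]
w_sc 105 [array([514.74, 164.45]), array([81.55, 32.28]), np.float64(89.94)]
top1 60 [array([550.33, 154.05]), array([90.26, 90.26]), np.float64(78.73)]
top1 75 [array([550.25, 154.05]), array([89.5 , 89.54]),
[... 172 characters left out ...]

disc 171 [285.26315789 203.5380117 ] [[ 551.28591212 -270.30300026]]
knob sil (np.float64(550.653232675455), np.float64(-270.4220419499224), np.float64(15.633481077403372), 84)
rim [[ 552.2 -270.3   31.6  342. ]
 [ 552.3 -270.2   24.3  224. ]
 [ 549.  -272.6   28.   153. ]
 [ 550.3 -268.7   33.8  145. ]]
brim [[ 546.8 -270.3   34.   265. ]
 [ 545.3 -269.3   35.6  149. ]
 [ 543.9 -267.6   37.6  117. ]]
50 [[671.0, -396.0], [662.0, -570.0]] [[664.0, -540.0], [825.0, -523.0]]
100 [[658.0, -377.0], [649.0, -543.0]] [[646.0, -439.0], [795.0, -423.0]]
150 [[645.0, -357.0], [637.0, -516.0]] [[628.0, -338.0], [766.0, -323.0]]
200 [[632.0, -338.0], [624.0, -489.0]] [[610.0, -237.0], [736.0, -224.0]]
```

Measured positions are portafilter (530.3,337.8), plate (550.6,154.2), basket rim (552.2,-270.3), knob (551.3,-270.3) and stand (569.1,-74.8). The tiers are far enough away. Tamper first.

```bash
cat >> h.py <<'E'
pi=np.pi
def hover(x,y,z,yaw):
    robot.move_ptp([x,y,z],[pi,0,yaw]); robot.sleep(.15)
    global OFF; OFF=np.array([x,y,z])-robot.current_tcp_pos()
    return OFF
def lin(x,y,z,speed=150,f=None):
    """straight move with the hover's steady offset compensated"""
    r=robot.move_linear(list(np.array([x,y,z])+OFF*[1,1,1]),speed=speed,f_stop=f); return r
def st(m=""): print(m,"t",round(robot.current_t(),2),"tcp",robot.current_tcp_pos().round(1),"w",round(robot.current_gripper_width()*93,1),"ff",np.round(robot.current_finger_force(),1),"F",np.round(robot.current_contact_force(),1))
E
python3 - <<'E'
from h import *
x,y=551.2,-270.3
print(hover(x,y,200,.4).round(2))
print(lin(x,y,103,120,15)); st("down")
robot.move_gripper(0.0); st("grip")
lin(x,y,215,150); st("up")
print(hover(569.1,-74.8,120,.4).round(2)); st("over stand")
cam("wrist","w_tamp")
print(lin(569.1,-74.8,50.5,80,12)); st("placed")
E
```

```text
[-0.39 -0.83 -0.02]
False
down t 12.43 tcp [ 551.4 -271.5  103.8] w 93.2 ff 0.0 F [-0.  -0.4 -0.1]
grip t 13.42 tcp [ 550.8 -271.   102.9] w 31.2 ff 30.0 F [-0.4  0.7  0.4]
up t 14.32 tcp [ 550.2 -270.8  213.8] w 31.6 ff 30.0 F [-0.8 -0.1 -2.4]
[-0.92  1.95 -0.96]
over stand t 15.35 tcp [570.  -76.8 121. ] w 31.4 ff 30.0 F [-0.9  0.1 -1.9]
True
placed t 16.29 tcp [567.2 -72.3  48.9] w 31.6 ff 30.0 F [-1.5  0.9  5.1]
```

Run:
```python
from h import *
for i in range(3): robot.sleep(.3); st("settle")
robot.move_gripper(0.75); st("open")
robot.move_linear([569,-74,170],speed=150)
for i in range(4): print(robot.current_tcp_pos().round(2)); robot.sleep(.2)
robot.move_ptp([540,-270,200],[pi,0,.4])
for i in range(4): print(robot.current_tcp_pos().round(2)); robot.sleep(.2)
d=cam("wrist","w_t2"); d0=cam("top","top2"); st()
p=proj(d,[552,-270,80])[0].astype(int); q=proj(d0,[569,-75,40])[0].astype(int);q2=proj(d0,[552,-270,70])[0].astype(int)
f=lambda d,p,w:cv2.resize(d["img"][max(0,p[1]-w):p[1]+w,p[0]-w:p[0]+w],(400,400),interpolation=2)
cv2.imwrite("pics/c2.png",np.hstack([f(d,p,60),f(d0,q,40)]))
```

```text
settle t 16.59 tcp [567.2 -72.3  48.9] w 31.9 ff 30.0 F [-0.8  0.2  5.3]
settle t 16.89 tcp [567.2 -72.3  48.9] w 31.4 ff 30.0 F [ 0.3 -0.5  5. ]
settle t 17.19 tcp [567.2 -72.3  48.9] w 31.9 ff 30.0 F [-1.3  0.5  5.3]
open t 17.99 tcp [566.  -71.9  47.5] w 69.6 ff 0.0 F [-0.4  0.5 -0.2]
[568.32 -73.79 169.04]
[568.42 -73.81 168.89]
[568.87 -73.96 169.61]
[569.   -73.99 169.96]
[ 539.95 -268.91  199.64]
[ 540.45 -268.07  199.82]
[ 540.31 -269.11  200.03]
[ 540.07 -269.81  199.99]
 t 21.48 tcp [ 540.  -270.1  200. ] w 69.7 ff 0.0 F [-1.   1.1 -0.1]
```

View pics/c2.png

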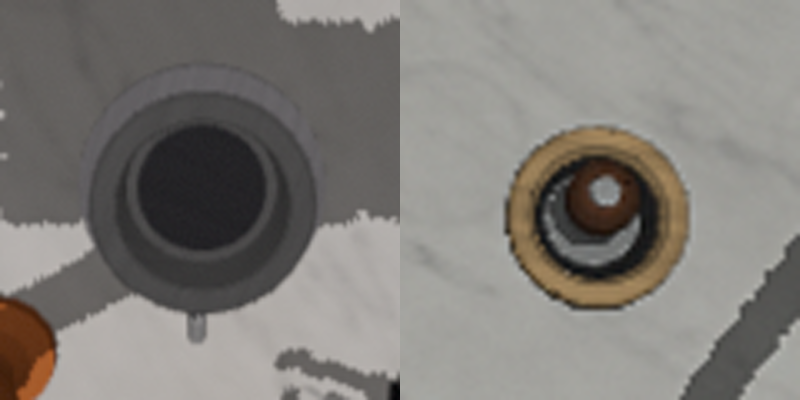

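The tamper stands in the stand's recess (right crop, 600,205). In the left crop the basket rim is clean around (203,200). The arm converges exactly about 0.8 s after a move, so I'll drop the offset compensation and let it settle instead. Now the basket.

```bash
cat >> h.py <<'E'
def hover(x,y,z,yaw,s=.8): robot.move_ptp([x,y,z],[pi,0,yaw]); robot.sleep(s)
def lin(x,y,z,speed=150,f=None,s=.0):
    r=robot.move_linear([x,y,z],speed=speed,f_stop=f); robot.sleep(s); return r
E
python3 - <<'E'
from seg import *
d=load("w_t2")
R=rcirc(d,np.array([552,-270.]),85,29,33); print(R); x,y=R[0][:2]
robot.move_gripper(1.0)
hover(x,y,110,.4,.6); st()
print(lin(x,y,76,60,10,.3)); st("down")
robot.move_gripper(0.0); st("grip")
lin(x,y,81,40,None,.3); st("lift5")
lin(x,y,180,150,None,.3); st("up"); cam("wrist","w_b")
cv2.imwrite("pics/b.png",load("w_b")["img"])
E
```

```text
[[ 551.9 -269.8   31.7  445. ]
 [ 552.8 -269.4   30.9  151. ]
 [ 554.  -274.4   29.   122. ]]
 t 23.13 tcp [ 551.9 -269.9  110.2] w 93.0 ff 0.0 F [-0.2 -0.2  0.6]
False
down t 24.15 tcp [ 552.1 -269.9   76.4] w 92.9 ff 0.0 F [ 0.8  0.  -0.1]
grip t 24.77 tcp [ 551.9 -269.8   76. ] w 61.9 ff 30.0 F [-0.3  0.7 -0.3]
lift5 t 25.34 tcp [ 551.8 -269.7   80.9] w 62.1 ff 30.0 F [ 0.4 -0.3 -1.5]
up t 26.45 tcp [ 551.6 -269.6  179.1] w 62.5 ff 30.0 F [ 0.6  0.3 -0.7]
```

View pics/b.png

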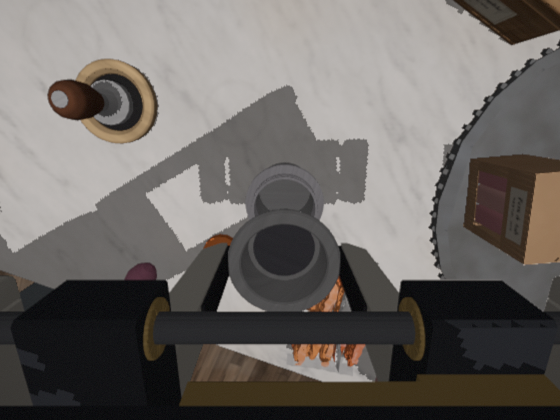

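The basket is gripped level across its rim at (285,258) px, and the pitcher with the dosing ring still stands below at (285,185). I'll check how it is centred in the gripper, then carry it to the portafilter.

Run:
```python
from seg import *
d=load("w_b"); print(rcirc(d,np.array([551.6,-269.6]),188,29,33)[:2])
x,y=530.3,337.8
hover(x,y,130,.3,.8); st("over")
d=cam("wrist","w_pfb"); cv2.imwrite("pics/pfb.png",d["img"])
print("held",rcirc(d,np.array([x,y]),139,29,33)[:2]); print("pf",rcirc(d,np.array([x,y]),52,35,37)[:2])
```

```text
[[ 552.3 -269.3   31.6  613. ]
 [ 552.6 -264.    29.1  201. ]]
over t 29.48 tcp [530.3 337.8 130. ] w 61.7 ff 30.0 F [ 0.4  0.3 -0.1]
held [[530.9 338.1  31.5 630. ]
 [532.1 340.   29.7 278. ]]
pf [[530.1 338.2  35.8 308. ]]
```

View pics/pfb.png

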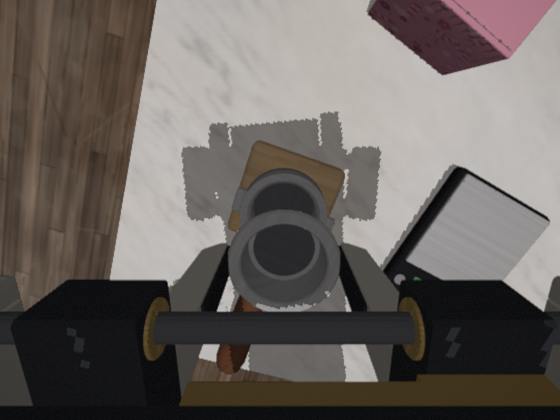

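The held basket rim is at (530.9,338.1) and the ring at about (530.2,338.0), so I shift by -0.6 mm, lower it in and release.

Run:
```python
from seg import *
x,y=529.7,337.7
print(lin(x,y,75,100,10,.4)); st("near")
print(lin(x,y,54.5,40,10,.3)); st("in")
robot.move_gripper(1.0); st("open")
lin(x,y,150,150,None,.6); d=cam("wrist","w_pf2"); st()
for z in (57,63): print(z,rcirc(d,np.array([530.3,338.]),z,29,37)[:3])
p=proj(d,[530,338,57])[0].astype(int); s=cam("side","s2"); q=proj(s,[530,338,50])[0].astype(int)
f=lambda d,p,w:cv2.resize(d["img"][max(0,p[1]-w):p[1]+w,p[0]-w:p[0]+w],(400,400),interpolation=2)
cv2.imwrite("pics/c3.png",np.hstack([f(d,p,60),f(s,q,35)]))
```

```text
False
near t 30.63 tcp [529.9 337.8  75.4] w 62.2 ff 30.0 F [-0.3 -0.7  0.2]
False
in t 31.59 tcp [529.8 337.8  54.8] w 61.9 ff 30.0 F [ 0.3  0.1 -1.1]
open t 32.3 tcp [529.7 337.7  54.5] w 93.1 ff 0.0 F [ 0.4 -1.   0.4]
 t 33.73 tcp [529.7 337.7 150. ] w 93.0 ff 0.0 F [-0.5 -0.9  0.1]
57 [[531.5 338.5  35.2 412. ]
 [533.1 339.   33.7 299. ]
 [533.2 339.5  36.8 272. ]]
63 [[533.2 339.1  34.4 416. ]
 [535.  340.   36.  280. ]
 [539.5 341.1  31.7 258. ]]
```

View pics/c3.png

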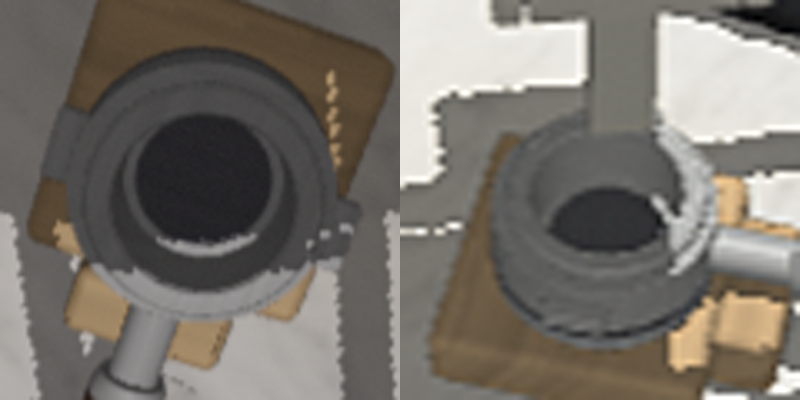

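The basket sits in the ring; in the left crop its rim runs concentric around (205,185). I'll confirm it is home with a gentle two-finger press on the rim, where contact should come at z≈57. After that I'll fetch the dosing ring.

Run:
```python
from seg import *
x,y=530.3,338
robot.move_gripper(0.62)
lin(x,y,66,150,None,.4)
print(lin(x,y,53,25,8)); st("press")
lin(x,y,150,200); robot.move_gripper(1.0)
hover(541,-270,190,.4,.8); d=cam("wrist","w_r"); st()
for z in (80,63): print(z,rcirc(d,np.array([552,-270.]),z,25,38))
t=cam("top","top3")
p=proj(d,[552,-270,70])[0].astype(int); q=proj(t,[530,338,55])[0].astype(int)
f=lambda d,p,w:cv2.resize(d["img"][max(0,p[1]-w):p[1]+w,p[0]-w:p[0]+w],(400,400),interpolation=2)
cv2.imwrite("pics/c4.png",np.hstack([f(d,p,60),f(t,q,35)]))
```

```text
True
press t 36.07 tcp [530.5 338.   57.2] w 57.4 ff 2.8 F [-1.1 -0.1  6.1]
 t 40.48 tcp [ 540.9 -270.1  190. ] w 93.0 ff 0.0 F [0.2 0.5 0.7]
80 [[ 551.3 -270.1   27.1  418. ]
 [ 553.7 -269.    29.2  269. ]
 [ 552.2 -270.7   31.3  192. ]
 [ 554.9 -268.2   34.6  154. ]]
63 [[ 547.5 -272.    28.7  415. ]
 [ 549.9 -270.9   31.1  257. ]
 [ 548.  -272.1   33.   190. ]
 [ 551.4 -270.1   36.7  177. ]]
```

View pics/c4.png

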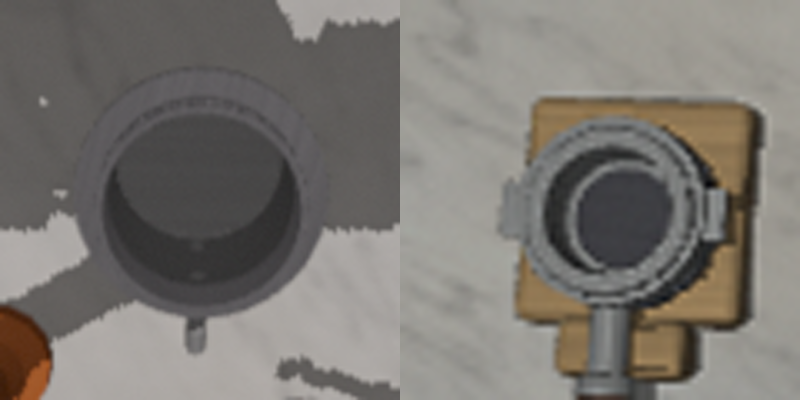

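Contact came at 57.2 mm, so the basket is fully home. The dosing ring's tube edge and brim both give (551.3,-270.1). Now the ring.

Run:
```python
from seg import *
x,y=551.3,-270.1
lin(x,y,90,150,None,.4)
print(lin(x,y,65.5,50,8,.3)); st("down")
robot.move_gripper(0.0); st("grip")
lin(x,y,71,40,None,.2); lin(x,y,180,150,None,.2); st("up")
x,y=530.3,338
hover(x,y,130,.3,.8); st("over"); d=cam("wrist","w_rh"); cv2.imwrite("pics/rh.png",d["img"])
print("held top",rcirc(d,np.array([x,y]),130+14.5,25,31)[:2],"brim",rcirc(d,np.array([x,y]),130-2.5,35,38)[:2])
```

```text
False
down t 42.68 tcp [ 551.5 -270.2   65.8] w 93.1 ff 0.0 F [0.6 0.5 0.8]
grip t 43.34 tcp [ 551.3 -270.1   65.5] w 58.0 ff 30.0 F [ 0.6 -1.1  0.5]
up t 44.91 tcp [ 550.8 -269.8  178.7] w 58.3 ff 30.0 F [ 0.4  0.2 -0.3]
over t 47.89 tcp [530.3 338.  130. ] w 58.1 ff 30.0 F [-0.2  0.4 -1.5]
held top [[530.5 338.2  27.1 619. ]
 [530.3 338.1  29.1 500. ]] brim [[529.7 338.   37.4 484. ]
 [524.2 340.8  35.8 303. ]]
```

View pics/rh.png

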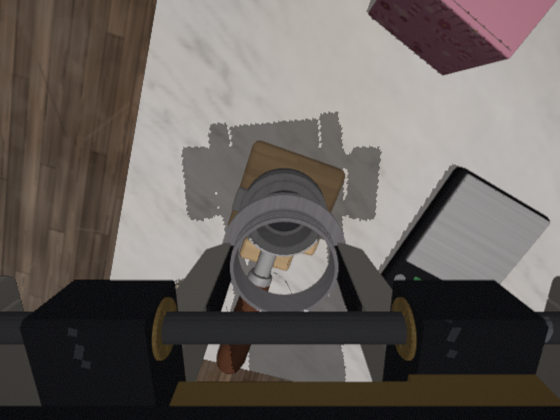

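The dosing ring is held level at (285,252) px and centred within 0.3 mm. I'll lower it onto the basket rim, with contact expected at z≈62.5.

Run:
```python
from seg import *
x,y=530.2,337.9
lin(x,y,78,100,None,.5)
print(lin(x,y,60.5,25,6)); robot.sleep(.3); st("set")
robot.move_gripper(0.85); st("open")
lin(x,y,150,150,None,.6); d=cam("wrist","w_pf3")
print("top@77",rcirc(d,np.array([x,y]),77,26,30)[:2],"brim@60",rcirc(d,np.array([x,y]),60,36,38)[:1])
hover(541,-270,170,.4,.8); w=cam("wrist","w_pit"); s=cam("side","s3"); st()
print("lip@60",rcirc(w,np.array([551,-270.]),60,28,34)[:3])
p=proj(d,[x,y,65])[0].astype(int); q=proj(s,[x,y,60])[0].astype(int); u=proj(w,[551,-270,50])[0].astype(int)
f=lambda d,p,w:cv2.resize(d["img"][max(0,p[1]-w):p[1]+w,p[0]-w:p[0]+w],(265,265),interpolation=2)
cv2.imwrite("pics/c5.png",np.hstack([f(d,p,60),f(s,q,35),f(w,u,66)]))
```

```text
True
set t 50.01 tcp [530.  337.8  62.4] w 57.9 ff 30.0 F [-0.7  0.2  4.9]
open t 50.59 tcp [529.2 337.5  61.5] w 79.2 ff 0.0 F [-0.2  0.2  0.3]
top@77 [[530.1 337.9  27.  389. ]
 [532.9 338.7  29.4 320. ]] brim@60 [[530.1 337.8  36.9 550. ]]
 t 55.06 tcp [ 541.  -270.1  170. ] w 79.1 ff 0.0 F [ 0.7 -0.8 -0.4]
lip@60 [[ 551.4 -270.1   31.8  446. ]
 [ 552.6 -268.9   30.2  189. ]
 [ 553.7 -268.6   34.   179. ]]
```

View pics/c5.png

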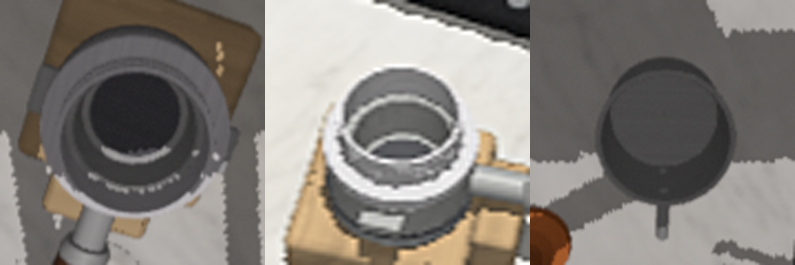

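The dosing ring sits level and concentric on the basket (brim at z=60: 530.1,337.8). The pitcher stands alone at (551.4,-270.1) with its ear pointing straight down in the image, so its yaw is about 0.4. Now the pitcher.

Run:
```python
from seg import *
x,y=551.4,-270.1
robot.move_gripper(1.0); lin(x,y,75,150,None,.5)
print(lin(x,y,20,60,8,.3)); st("down")
robot.move_gripper(0.0); st("grip")
lin(x,y,26,40,None,.2); lin(x,y,170,150,None,.2); st("up")
x,y=550.6,154.2
hover(x,y,170,-.2,.8); lin(x,y,100,150,None,.6); st("over"); d=cam("wrist","w_ph"); cv2.imwrite("pics/ph.png",d["img"])
print("held lip",rcirc(d,np.array([x,y]),140,29,34)[:2])
```

```text
False
down t 58.2 tcp [ 551.5 -270.2   20.3] w 93.2 ff 0.0 F [ 0.2  1.  -0.6]
grip t 58.8 tcp [ 551.4 -270.1   20. ] w 62.5 ff 30.0 F [-0.2  0.5 -0. ]
up t 60.61 tcp [ 551.  -269.8  168.9] w 62.6 ff 30.0 F [ 0.5  0.3 -1.5]
over t 64.19 tcp [550.6 154.2 100.1] w 62.5 ff 30.0 F [-0.8 -0.4 -1.4]
held lip [[550.8 154.3  31.8 670. ]
 [553.4 153.8  29.3 375. ]]
```

View pics/ph.png

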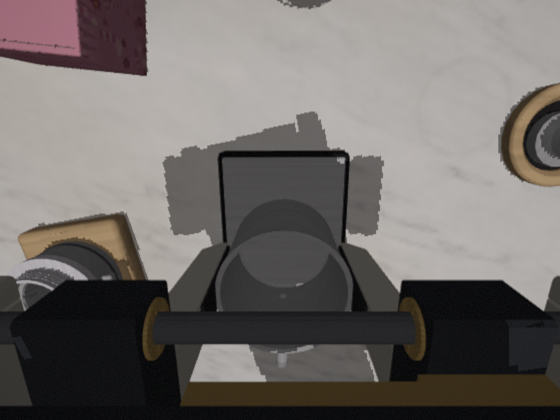

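The pitcher is held upright and centred, lip at (285,290) px, with the plate square below it at (285,200). I'll set it down and check the result.

Run:
```python
from seg import *
x,y=550.5,154.1
lin(x,y,56,100,None,.5)
print(lin(x,y,41.5,25,6)); robot.sleep(.3); st("set")
robot.move_gripper(1.0); st("open")
lin(x,y,130,150,None,.2)
robot.move_ptp([420,-60,250],[pi,0,0]); robot.sleep(.6); st()
t=cam("top","top4"); s=cam("side","s4")
print("pitcher lip",rcirc(t,np.array([x,y]),84,29,34)[:2]); print("ring",rcirc(t,np.array([530,338.]),60,35,38)[:1])
cv2.imwrite("pics/fin.png",np.hstack([cv2.resize(t["img"][100:350,70:370],(400,333)),cv2.resize(s["img"][150:400,200:400],(400,500))[:333]]))
```

```text
True
set t 66.13 tcp [550.4 154.1  43.7] w 62.3 ff 30.0 F [ 1.2 -0.3  5.2]
open t 66.83 tcp [549.6 154.   43.1] w 92.8 ff 0.0 F [-0.4  0.2 -0. ]
 t 69.43 tcp [420.1 -59.9 250. ] w 92.7 ff 0.0 F [-0.1  0.4  0.7]
pitcher lip [[548.8 152.9  30.2 112. ]
 [543.6 150.9  33.   67. ]]
ring [[530.  337.7  36.8 152. ]]
```

View pics/fin.png

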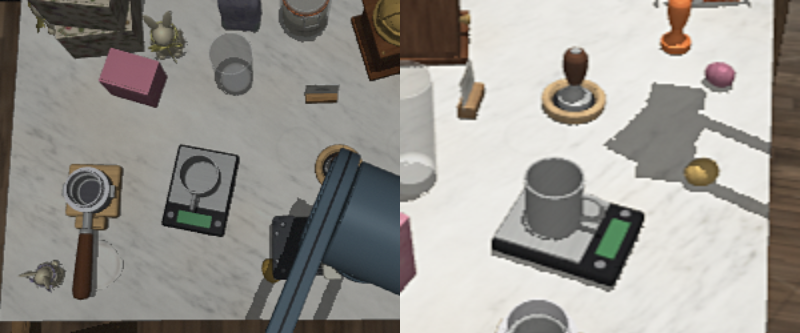

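The pitcher stands upright mid-plate, the dosing ring is level on the portafilter, the tamper stands in its recess, and the glass and sign look untouched. Handing in.

```bash
python3 -c "
from bench import robot
print(robot.hand_in(), robot.current_t())"
```

```text
the job is handed in; nothing more can be done
the job is handed in; nothing more can be done
```

I finished the job and handed it in at about 70 s of robot time: the tamper is in its stand, the basket is home with the dosing ring level on it, the pitcher is mid-plate on the scale, and the glass and price sign look undisturbed (no verdict was shown).

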